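# Find the blind hole with a locating pin and seat it

## Robot

A 7-joint arm with a two-finger parallel gripper is mounted at the origin on a cart in front of the work surface, level with it; the furniture and walls round the work are solid. World frame = base frame: x ahead of the robot, y to its left, z up, the work surface at z = 0. Lengths are in m, angles in degrees, forces in N, time in s.
With the tool pointing down it reaches from about 0.4 to 0.875 m from the base axis. Payload 4.4 kg.
Tool frame: the origin (TCP) lies midway between the tips of the shut fingers; the grasp point (between the pads) lies 19 mm behind it; z points along the fingers, y is the line along which they close (so a half turn about z gives the same grasp; the last joint's range is limited). The gripper opens to 85 mm and grips with 20 to 120 N. Pads are 22 mm wide; open, the fingers measure 114 mm over their backs; the gripper's body (76 mm by 85 mm) begins 54 mm behind the grasp point. The pads swing forward as they close: fully open they stand 13 mm farther back than shut.
Start: joints at [63.495, 36.005, 2.206, 86.941, -1.547, 57.084, -1.146], TCP at [0.251, -0.599, 0.231] pointing down, gripper open.
Joint ranges: [-175.42, 175.42], [-21.48, 121.26], [-71.46, 75.88], [10.55, 141.38], [-63.04, 243.04], [13.31, 113.54], [-168.57, 168.57]. Speed limits (degrees/s): [147.25, 147.25, 180, 180, 180, 180, 180].

## Interface

Orientations are given as a 3x3 rotation matrix whose columns are the frame's x, y, z axes.
In Python, from plant import manip gives the robot as it stands.
- The arm moves only by the tool carry_out, never from a script. Its argument "increments" is a list of rows, each a list of 5 numbers: the shift along the tool's x, y, z in m, then the turn about the tool's z in rad, then the opening in per cent of the stroke, from 0 (shut) to 100 (fully open). In form: [[x, y, z, yaw, gripper], ...]. A call has 1 to 5 rows; each row shifts and turns the commanded pose from where the row before left it, along the tool's axes as they then stand; what a row does not reach is not made up. A row lasts 1/12 s, in which the tool goes at most 41.7 mm and 7.16 degrees, less where a joint would pass 70% of its speed; a pose out of reach is approached as far as the arm can. A call is refused whole if a number of a shift passes 0.0417 or a number of a turn 0.125, either way. A call with a gripper value outside its range is refused whole. The fingers move at their own pace and stop on an object; the grip force is fixed at half the most. Time passes only in rows, so rows that do not move let the fingers close. It gives the time, the measured TCP pose, the force, the opening and the grip force at its end, in the units of the state.
- manip.get_obs(): the state, without advancing time (a new reading comes with each control period).
- manip.grab_frame(name): name is "scene" or "top"; returns a dict with "image" (400x640x3 uint8, red, green, blue), "depth" (400x640 float32, m along the optical axis (not along the pixel's ray), 0 where there is no reading), "mtx" (3x3 intrinsics, pixels), "D" ([k1, k2, p1, p2, k3] as OpenCV has them; the pictures are not rectified), "origin" and "attitude" of the camera in the world. Camera axes: x right, y down, z forward; pixel columns grow to the right and rows downward; lengths in m; the calibration is good to about 2 mm. A picture is of the moment at which its call begins.
- manip.job_done(): hands the job in; it is judged then, once.
The state is a dict: "clock": time; "joint_pos": joint angles; "joint_vel": joint speeds; "joint_torque": joint torques, N m; "tool_pos": TCP position; "orientation": TCP orientation; "ft_force": force on the tool from outside, world axes, zero at the start; "ft_torque": the same for the moment, N m; "gripper_width": opening from 0.0 (shut) to 1.0 (fully open); "gripper_force": force on a finger pad.
Only numpy, scipy, OpenCV 4.12 (cv2) and the standard library are available. Lean on these libraries where they do the work, as an engineer would, in place of code of your own. Each camera call takes 0.05 s, during which the arm holds its last target. There are 200 camera calls.

## Task

Take the slim, tall-gripped locating pin out of the wooden stand, set its tip down on the slot floor of the aluminium fixture and slide it lightly along the slot until it drops into the blind hole in the floor. Then seat it fully home, upright with its flange flat on the fixture's top, and let go; keep the push on the fixture under 40 N throughout and leave the stout pin and the other things on the desk where they are.

Things in the scene. Friction and masses are not known exactly. Their poses are not given: they have to be found in the camera images.
- locating_pin: Loose steel pin, 59 mm tall, 64-112 g, upright in either hole of the stand. From below: bright stem 10 mm diameter, 22 mm long, foot tapered to 7 mm over the last 2.5 mm; flange 24 mm diameter, 3 mm thick; dark knurled round grip 18 mm diameter, 34 mm tall. Origin: centre of the stem's bottom end (tip); z up the axis. In the stand its flange rests on the stand's top, so the tip is at z = 8 mm.
- stout_pin: The stouter pin in the stand's other hole, to be left there. Stem 14 mm diameter (too thick for the slot), flange 28 mm, knurled round grip 24 mm diameter and only 18 mm tall (43 mm in all). Origin at the bottom end of its stem, z up.
- stand: Fixed wooden block 44 x 100 x 30 mm (x, y, z) with two 15 mm holes, 26 mm deep, in its top on its y axis at y = -26 and +26 mm, one pin in each. Origin: centre of its underside; z up. (Not part of the job: tall letter trays fill the right end of the desk, x over 0.35 m, y below -0.37 m; keep the arm clear of them.)
- fixture: Fixed aluminium block 60 x 168 x 30 mm (x, y, z). Origin: centre of its underside; z up; top at z = 30 mm. Along y in the middle of its top runs a slot, open above (see slot). Screw heads 2 mm high near the top's corners, clamp screw in the middle of the +x side. With the pin home, its flange rests on the top and its tip is at z = 8 mm, 16 mm below the slot floor.
- ring_gauge: Steel ring gauge 49 mm in diameter, 15 mm high, lying flat on the desk between stand and fixture; bystander. Origin: centre of its underside.
- eraser: Eraser 20 x 46 x 12 mm lying on the desk beyond the fixture; bystander. Origin: centre of its underside.
- gauge_block: Steel gauge block 9 x 30 x 25 mm standing on the desk; bystander. Origin: centre of its underside.
- slot (a point): Centre of the slot's flat floor, axes as the fixture. Slot 13 mm wide (x), 72 mm long (y), 6 mm deep; the floor, a dark steel slide clamped under the cover, is 24 mm above the fixture's underside. One unmarked round blind hole, 12 mm diameter, 18 mm deep, lies in it at x = 0 and an unknown y from -22 to +22 mm, new each time. The slide holds still under pushes below 40 N.
Mind the look-alikes: they are no part of the job. What is shaped like the locating_pin but blue or orange is not meant.

How it is judged (in metres and radians):
On the way, in this order (a step that is already met when the one before it is completed fails the run):
1. the locating pin is lifted out of the stand (height (world z) of locating_pin above 0.045 m), for 0.1 s.
2. the pin's tip rests on the slot floor (z of locating_pin in the frame of fixture between 0.022 and 0.0265 m and x of locating_pin in the frame of fixture between -0.005 and 0.005 m and y of locating_pin in the frame of fixture between -0.036 and 0.036 m and contact force between locating_pin and fixture above 0.2 N), for 0.15 s.
At the end, for the whole second after the job is handed in: The locating pin stands released and at rest in the blind hole, upright within 4 degrees, its flange on the fixture's top (within 1.5 mm); the stout pin is still in the stand, and ring gauge, eraser and gauge block are within 20 mm of where they stood (z of locating_pin in the frame of fixture between 0.005 and 0.0095 m and x of locating_pin in the frame of fixture between -0.004 and 0.004 m and y of locating_pin in the frame of fixture between -0.027 and 0.027 m and angle between locating_pin's own z axis and vertical below 0.07 rad and linear speed of locating_pin below 0.01 m/s); the robot touches nothing.
It fails at once if the pin is pushed against the fixture with more than 40 N (contact force between locating_pin and fixture above 40 N).
It fails at once if the stout pin is taken or disturbed (distance of stout_pin from where it was at the start of the episode above 0.015 m).
It fails at once if the ring gauge, eraser or gauge block is moved more than 20 mm (distance of any of ring_gauge, eraser, gauge_block from where it was at the start of the episode above 0.02 m).
It also fails if it takes over 67 s, if anything falls off the work surface, if the arm or the gripper's body presses on something with over 40 N, if the wrist force passes 120 N, or if a joint passes its speed limit or range.

## Working session

There is one attempt and no reset: what is moved stays moved. The work goes in short steps, Python scripts to look and compute and a tool call to move; the robot and the scene stay as the last step left them, time stands still between calls to the robot, and variables do not carry over. Pictures are saved under pics/ and viewed, at most 10 in all, crops included, and the job is handed in when it is done.

Besides the shell and the picture viewer there is one more tool, called after "Request:" as name([rows], argument=value, ...), one row to a line, values as JSON. carry_out: Moves the arm, as the interface text tells. Its arguments: {"type":"object","properties":{"increments":{"type":"array","items":{"type":"array","items":{"type":"number"}}}},"required":["increments"]}

```bash
mkdir -p pics
python3 - <<'E'
from plant import manip
import cv2,numpy as np
o=manip.get_obs();print({k:np.round(v,3).tolist() for k,v in o.items()})
for n in("scene","top"):
    f=manip.grab_frame(n);cv2.imwrite(f"pics/{n}0.png",f["image"][:,:,::-1]);np.savez(f"{n}0.npz",**f)
    print(n,f["mtx"],f["D"],f["origin"],f["attitude"])
E
```

```text
{'clock': 0.0, 'joint_pos': [63.495, 36.059, 2.201, 86.998, -1.546, 57.083, -1.147], 'joint_vel': [-0.081, 0.03, -0.01, 0.058, 0.058, 0.09, -0.041], 'joint_torque': [-0.0, -56.34, 1.226, -19.344, 0.011, 0.011, 0.0], 'tool_pos': [0.251, -0.599, 0.23], 'orientation': [[0.922, 0.386, -0.001], [0.386, -0.922, 0.002], [-0.0, -0.002, -1.0]], 'ft_force': [0.428, 0.164, 0.478], 'ft_torque': [-0.003, -0.02, -0.05], 'gripper_force': 0.0, 'gripper_width': 0.998}
scene [[493.61127717   0.         311.24399344]
 [  0.         493.61127717 205.69573721]
 [  0.           0.           1.        ]] [-0.04737917  0.          0.          0.          0.        ] [0.04086738 0.30196286 0.70548633] [[-0.38631369 -0.70043155  0.60013113]
 [-0.92235103  0.28947196 -0.25587998]
 [ 0.00550527 -0.65238151 -0.75787074]]
top [[414.02566718   0.         315.43268809]
 [  0.         414.02566718 197.14976272]
 [  0.           0.           1.        ]] [-0.02159541  0.          0.          0.          0.        ] [0.40933387 0.06274207 0.91657337] [[-0.02820584 -0.98498633  0.17031253]
 [-0.99950876  0.03011959  0.00866292]
 [-0.0136626  -0.16998452 -0.98535202]]
```

View pics/scene0.png

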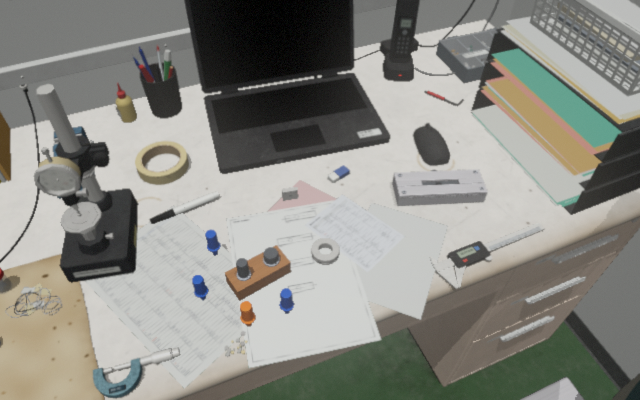

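View pics/top0.png

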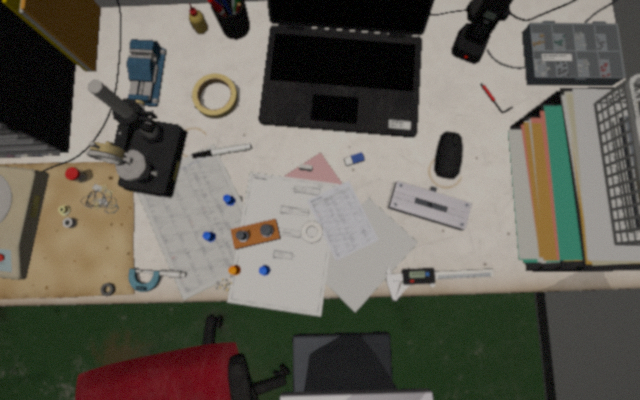

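The scene view has the stand at about (258,272), with the slim pin at (242,268) and the stout one at (271,257). The fixture is at (438,187), the ring at (325,250), the gauge block at (290,193) and the eraser at (340,173). Next I'll view enlarged crops.

```bash
cat > h.py <<'E'
import cv2,numpy as np
def load(n): return dict(np.load(n+".npz"))
def ray(f,uv):
    p=cv2.undistortPoints(np.array(uv,float).reshape(-1,1,2),f["mtx"],f["D"]).reshape(-1,2)
    return np.c_[p,np.ones(len(p))]@f["attitude"].T
def onz(f,uv,z):
    d=ray(f,uv);o=f["origin"];return o+d*((z-o[2])/d[:,2])[:,None]
def crop(f,x,y,w,h,s): return cv2.resize(f["image"][y:y+h,x:x+w,::-1],None,fx=s,fy=s,interpolation=cv2.INTER_CUBIC)
E
python3 - <<'E'
from h import *
s,t=load("scene0"),load("top0")
a=np.hstack([crop(s,215,235,100,75,4),crop(s,385,150,100,75,4)])
b=np.hstack([crop(t,220,200,100,75,4),crop(t,380,165,100,75,4)])
cv2.imwrite("pics/c1.png",np.vstack([a,b]))
E
```

```text
(no output)
```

View pics/c1.png

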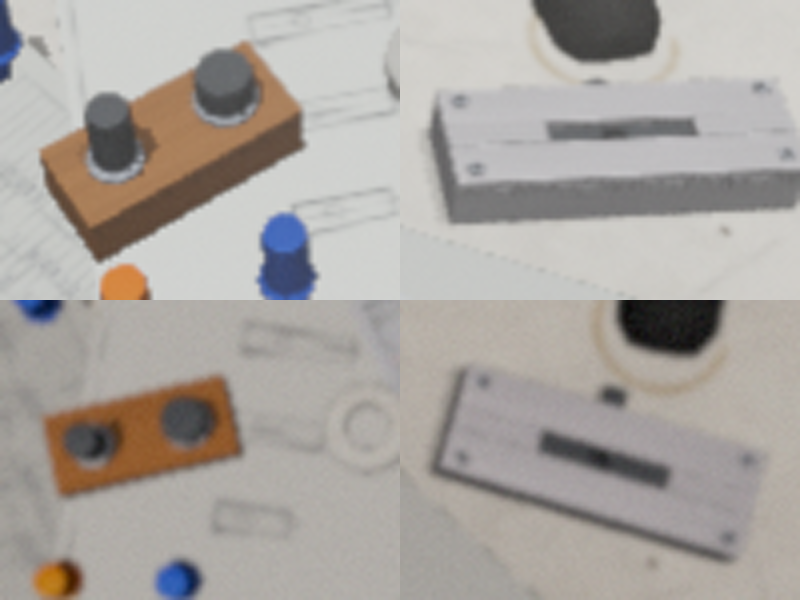

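The top row shows the scene view. The slim pin's grip top is at crop (109,106) and the stout one's at (224,70). The slot runs from (547,130) to (697,128), with a darker spot near (612,132). In the top view the slot runs from (540,442) to (668,477), with a dark spot at (603,460), possibly the hole.

Run:
```python
from h import *
s,t=load("scene0"),load("top0")
def px(c,x,y,ox=0,oy=0): c=np.array(c,float);return (c-[ox,oy]+.5)/4-.5+[x,y]
np.set_printoptions(precision=4,suppress=True)
print("pin top scene",onz(s,px([[109,106]],215,235),.067)); print("pin top topcam",onz(t,px([[94,436]],220,200,0,300),.067))
print("flange scene (z.033)",onz(s,px([[114,160]],215,235),.033),"stout top",onz(s,px([[224,70]],215,235),.051),onz(t,px([[190,416]],220,200,0,300),.051))
print("stand corners top",onz(t,px([[46,417],[225,377],[240,452],[60,494]],220,200,0,300),.03))
print("stand corners scene",onz(s,px([[42,156],[248,42],[301,107],[95,225]],215,235),.03))
for n,f,roi in(("s",s,(515,110,195,40)),("t",t,(530,425,150,70))):
    x0,y0=(385,150) if n=="s" else (380,165); oy=0 if n=="s" else 300
    c=px([[roi[0],roi[1]],[roi[0]+roi[2],roi[1]+roi[3]]],x0,y0,400,oy).round().astype(int)
    g=cv2.cvtColor(f["image"],cv2.COLOR_RGB2GRAY);sub=g[c[0,1]:c[1,1],c[0,0]:c[1,0]]
    sub=cv2.resize(sub,None,fx=8,fy=8,interpolation=cv2.INTER_CUBIC)
    th,m=cv2.threshold(sub,0,255,cv2.THRESH_BINARY_INV|cv2.THRESH_OTSU)
    k=max(cv2.findContours(m,0,2)[0],key=cv2.contourArea)
    r=cv2.minAreaRect(k);b=(cv2.boxPoints(r)+.5)/8-.5+c[0];mid=b.mean(0)
    print(n,"box",b,"\n world z24,30",onz(f,b,.03),"mid",onz(f,[mid],.024),onz(f,[mid],.03))
print("darkspot",onz(s,px([[612,132]],385,150,400,0),.024),onz(t,px([[603,460]],380,165,400,300),.024))
print("fixt corners scene z30",onz(s,px([[437,93],[780,80]],385,150,400,0),.03))
print("fixt corners top z30",onz(t,px([[466,367],[767,453],[734,559],[440,470]],380,165,400,300),.03))
for n,f,P in(("slot s",s,[433,182]),):
    print(f["depth"][P[1]-4:P[1]+5:2,P[0]-4:P[0]+5:2])
```

```text
pin top scene [[0.4827 0.2302 0.067 ]]
pin top topcam [[0.4846 0.2211 0.067 ]]
flange scene (z.033) [[0.4804 0.2324 0.033 ]] stout top [[0.4928 0.1801 0.051 ]] [[0.495  0.1736 0.051 ]]
stand corners top [[0.4988 0.2539 0.03  ]
 [0.5176 0.1572 0.03  ]
 [0.477  0.1496 0.03  ]
 [0.4574 0.2462 0.03  ]]
stand corners scene [[0.4953 0.2585 0.03  ]
 [0.517  0.1619 0.03  ]
 [0.4776 0.1531 0.03  ]
 [0.4564 0.2482 0.03  ]]
s box [[421.2334 180.0982]
 [458.8868 178.4787]
 [459.1096 183.6573]
 [421.4561 185.2767]] 
 world z24,30 [[ 0.5552 -0.1438  0.03  ]
 [ 0.5313 -0.2131  0.03  ]
 [ 0.5197 -0.2057  0.03  ]
 [ 0.5433 -0.1372  0.03  ]] mid [[ 0.5418 -0.1791  0.024 ]] [[ 0.5374 -0.1748  0.03  ]]
t box [[413.5545 202.5476]
 [415.285  196.7792]
 [447.6818 206.4983]
 [445.9513 212.2666]] 
 world z24,30 [[ 0.5442 -0.1414  0.03  ]
 [ 0.5568 -0.146   0.03  ]
 [ 0.5334 -0.2144  0.03  ]
 [ 0.5209 -0.2097  0.03  ]] mid [[ 0.5397 -0.1796  0.024 ]] [[ 0.5388 -0.1779  0.03  ]]
darkspot [[ 0.542  -0.1734  0.024 ]] [[ 0.5395 -0.179   0.024 ]]
fixt corners scene z30 [[ 0.5919 -0.1049  0.03  ]
 [ 0.5361 -0.2644  0.03  ]]
fixt corners top z30 [[ 0.5921 -0.1066  0.03  ]
 [ 0.5397 -0.2663  0.03  ]
 [ 0.483  -0.2434  0.03  ]
 [ 0.5358 -0.0891  0.03  ]]
[[0.9356 0.939  0.9395 0.9367 0.9403]
 [0.9375 0.9351 0.9385 0.9392 0.9399]
 [0.9377 0.9399 0.9398 0.938  0.9437]
 [0.9345 0.9409 0.9372 0.9435 0.9458]
 [0.9224 0.9259 0.9264 0.9263 0.9235]]
```

```bash
cat > plan.py <<'E'
import numpy as np,sys
from plant import manip
def go(wps,R=None,p=None,step=.038):
    "wps: (x,y,z,toolY angle deg, grip). prints rows"
    o=manip.get_obs();R=np.array(o["orientation"]);p=np.array(o["tool_pos"])
    a=np.arctan2(R[1,1],R[0,1])
    for x,y,z,ang,g in wps:
        q=np.array([x,y,z]);da=(np.radians(ang)-a+np.pi)%(2*np.pi)-np.pi
        n=int(max(np.ceil(np.linalg.norm(q-p)/step),np.ceil(abs(da)/.12),1));d=(q-p)/n
        for i in range(n):
            Y=np.array([np.cos(a),np.sin(a)]);X=np.array([-Y[1],Y[0]])
            print([round(float(v),4) for v in(d[:2]@X,d[:2]@Y,-d[2],-da/n,g)],end=", " )
            a+=da/n
            if i%5==4:print()
        p=q;print("--")
E
python3 - <<'E'
from plan import *
go([(.27,-.33,.23,-30,100),(.46,-.05,.2,0,100),(.482,.229,.15,11,55)])
from h import *
t=load("top0")
for n,p in(("blue",[228,198]),("blue",[209,235]),("or",[234,269]),("blue",[265,269])):print(n,onz(t,[p],.059))
E
```

```text
[0.0152, -0.0301, 0.0001, -0.0813, 100.0], [0.0176, -0.0288, 0.0001, -0.0813, 100.0], [0.0199, -0.0272, 0.0001, -0.0813, 100.0], [0.022, -0.0255, 0.0001, -0.0813, 100.0], [0.024, -0.0237, 0.0001, -0.0813, 100.0], 
[0.0258, -0.0216, 0.0001, -0.0813, 100.0], [0.0275, -0.0195, 0.0001, -0.0813, 100.0], [0.029, -0.0172, 0.0001, -0.0813, 100.0], --
[0.0375, 0.0027, 0.0033, -0.0582, 100.0], [0.0373, 0.0049, 0.0033, -0.0582, 100.0], [0.0369, 0.0071, 0.0033, -0.0582, 100.0], [0.0365, 0.0092, 0.0033, -0.0582, 100.0], [0.0359, 0.0113, 0.0033, -0.0582, 100.0], 
[0.0351, 0.0134, 0.0033, -0.0582, 100.0], [0.0343, 0.0154, 0.0033, -0.0582, 100.0], [0.0334, 0.0174, 0.0033, -0.0582, 100.0], [0.0323, 0.0193, 0.0033, -0.0582, 100.0], --
[0.0349, 0.0027, 0.0063, -0.024, 55.0], [0.0348, 0.0036, 0.0063, -0.024, 55.0], [0.0347, 0.0044, 0.0063, -0.024, 55.0], [0.0346, 0.0053, 0.0063, -0.024, 55.0], [0.0345, 0.0061, 0.0063, -0.024, 55.0], 
[0.0343, 0.0069, 0.0063, -0.024, 55.0], [0.0341, 0.0077, 0.0063, -0.024, 55.0], [0.0339, 0.0085, 0.0063, -0.024, 55.0], --
blue [[0.56137916 0.25470915 0.059     ]]
blue [[0.48446585 0.29383956 0.059     ]]
or [[0.41329748 0.24132165 0.059     ]]
blue [[0.41157693 0.17765143 0.059     ]]
```

Request:
carry_out([
  [0.015, -0.03, 0, -0.081, 100],
  [0.0176, -0.0288, 0, -0.081, 100],
  [0.02, -0.027, 0, -0.081, 100],
  [0.022, -0.0255, 0, -0.081, 100],
  [0.024, -0.0237, 0, -0.081, 100],
])

```text
clock: 0.52
tool_pos: [0.2631, -0.4298, 0.231]
orientation: [[0.693, 0.721, -0.0], [0.721, -0.693, 0.001], [0.0, -0.001, -1.0]]
ft_force: [0.9, 0.2, 0.1]
gripper_width: 0.999
gripper_force: 0.0
```

Request:
carry_out([
  [0.026, -0.0216, 0, -0.081, 100],
  [0.0275, -0.0195, 0, -0.081, 100],
  [0.029, -0.017, 0, -0.081, 100],
  [0.0375, 0.0027, 0.003, -0.058, 100],
  [0.037, 0.005, 0.003, -0.058, 100],
])

```text
clock: 0.93
tool_pos: [0.3125, -0.2676, 0.2254]
orientation: [[0.398, 0.917, -0.0], [0.917, -0.398, -0.0], [-0.001, -0.0, -1.0]]
ft_force: [1.5, 0.3, 0.2]
gripper_width: 0.996
gripper_force: 0.0
```

Request:
carry_out([
  [0.037, 0.007, 0.003, -0.058, 100],
  [0.0365, 0.009, 0.003, -0.058, 100],
  [0.036, 0.011, 0.003, -0.058, 100],
  [0.035, 0.013, 0.003, -0.058, 100],
  [0.034, 0.015, 0.003, -0.058, 100],
])

```text
clock: 1.35
tool_pos: [0.4185, -0.1119, 0.2101]
orientation: [[0.117, 0.993, -0.0], [0.993, -0.117, -0.0], [-0.0, -0.0, -1.0]]
ft_force: [0.6, -1.0, -0.7]
gripper_width: 0.998
gripper_force: 0.0
```

Request:
carry_out([
  [0.033, 0.017, 0.003, -0.058, 100],
  [0.032, 0.019, 0.003, -0.058, 100],
  [0.035, 0.003, 0.006, -0.024, 55],
  [0.035, 0.0036, 0.006, -0.024, 55],
  [0.035, 0.0044, 0.006, -0.024, 55],
])

```text
clock: 1.77
tool_pos: [0.4685, 0.0547, 0.1858]
orientation: [[-0.069, 0.998, -0.0], [0.998, 0.069, 0.0], [0.0, -0.0, -1.0]]
ft_force: [1.2, 0.1, -0.2]
gripper_width: 0.603
gripper_force: 0.0
```

Request:
carry_out([
  [0.034, 0.005, 0.006, -0.024, 55],
  [0.034, 0.006, 0.006, -0.024, 55],
  [0.034, 0.007, 0.006, -0.024, 55],
  [0.034, 0.008, 0.006, -0.024, 55],
  [0, 0, 0, 0, 55],
])

```text
clock: 2.18
tool_pos: [0.4797, 0.2002, 0.1617]
orientation: [[-0.174, 0.985, 0.0], [0.985, 0.174, 0.007], [0.007, 0.002, -1.0]]
ft_force: [0.1, 0.7, -0.2]
gripper_width: 0.55
gripper_force: 0.0
```

Run:
```python
from plan import *
go([(.482,.229,.15,11,55),(.482,.229,.09,11,55)])
print({k:np.round(v,4).tolist() for k,v in manip.get_obs().items()})
```

```text
[0.028, 0.0073, 0.0117, -0.0175, 55.0], --
[0.0, 0.0, 0.03, -0.0, 55.0], [0.0, 0.0, 0.03, -0.0, 55.0], --
{'clock': 2.1833, 'joint_pos': [-11.414, 32.0788, -20.7567, 111.5153, 16.8318, 39.1197, -32.3885], 'joint_vel': [4.1765, -2.0648, 3.1839, 3.0106, 0.7624, 2.1621, 3.0363], 'joint_torque': [0.5557, -44.589, -1.937, -13.5318, 0.2644, 0.2185, -0.4029], 'tool_pos': [0.4797, 0.2002, 0.1617], 'orientation': [[-0.1736, 0.9848, 0.0004], [0.9848, 0.1736, 0.0067], [0.0065, 0.0016, -1.0]], 'ft_force': [0.0851, 0.6786, -0.1719], 'ft_torque': [0.0365, -0.0451, -0.0077], 'gripper_force': 0.0, 'gripper_width': 0.5503}
```

Request:
carry_out([
  [0.028, 0.0073, 0.012, -0.0175, 55],
  [0, 0, 0.03, 0, 55],
  [0, 0, 0.02, 0, 55],
  [0, 0, 0, 0, 55],
  [0, 0, 0, 0, 55],
])

```text
clock: 2.6
tool_pos: [0.4822, 0.2193, 0.0996]
orientation: [[-0.18, 0.984, -0.002], [0.984, 0.18, -0.001], [-0.001, -0.003, -1.0]]
ft_force: [0.6, -0.3, 0.3]
gripper_width: 0.548
gripper_force: 0.0
```

Run:
```python
from plan import *
from h import *
c=[]
for n in("scene","top"):
    f=manip.grab_frame(n);np.savez(n+"1.npz",**f);c.append(crop(f,*((200,200,100,120,5) if n=="scene" else (210,180,60,90,6)))[:540])
cv2.imwrite("pics/c2.png",np.hstack([cv2.resize(c[0],(400,480)),cv2.resize(c[1],(320,480))]))
print(manip.get_obs()["tool_pos"],manip.get_obs()["orientation"])
```

```text
[0.48364751 0.21997085 0.10126433] [[-1.79860461e-01  9.83691369e-01  1.22672754e-03]
 [ 9.83692064e-01  1.79859838e-01  6.01996945e-04]
 [ 3.71540183e-04  1.31499759e-03 -9.99999066e-01]]
```

View pics/c2.png

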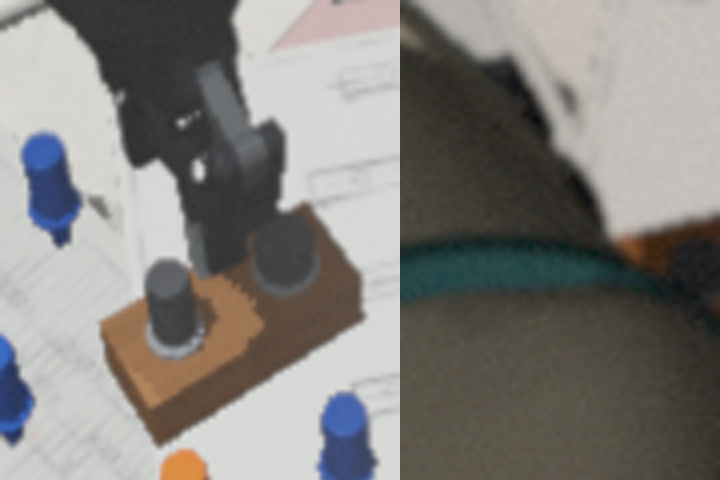

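The slim pin sits at crop (170,290) of the scene panel, nearer the camera than the open fingers. The TCP is about 10 mm short in y, so I'll shift it and descend.

Request:
carry_out([
  [0.0101, 0, 0, 0, 55],
  [0, 0, 0, 0, 55],
  [0, 0, 0.015, 0, 55],
  [0, 0, 0.015, 0, 55],
  [0, 0, 0, 0, 55],
])

```text
clock: 3.12
tool_pos: [0.4802, 0.2297, 0.0693]
orientation: [[-0.181, 0.983, -0.002], [0.983, 0.181, -0.001], [-0.001, -0.002, -1.0]]
ft_force: [-0.1, 0.4, 0.2]
gripper_width: 0.549
gripper_force: 0.0
```

Run:
```python
from plan import *
from h import *
f=manip.grab_frame("scene");np.savez("scene2.npz",**f);cv2.imwrite("pics/c3.png",crop(f,200,215,100,90,6))
print(manip.get_obs()["tool_pos"])
go([(.482,.230,.036,11,55)])
# project expected grasp point/pin top
for P in([.482,.230,.067],manip.get_obs()["tool_pos"]):
    R=f["attitude"].T;print(cv2.projectPoints(np.array([P]),cv2.Rodrigues(R)[0],-R@f["origin"],f["mtx"],f["D"])[0]-[200,215])
```

```text
[0.48058681 0.22992385 0.07015152]
[-0.0002, 0.0014, 0.0342, -0.01, 55.0], --
[[[42.13553861 46.41798623]]]
[[[42.25232777 45.95126061]]]
```

View pics/c3.png

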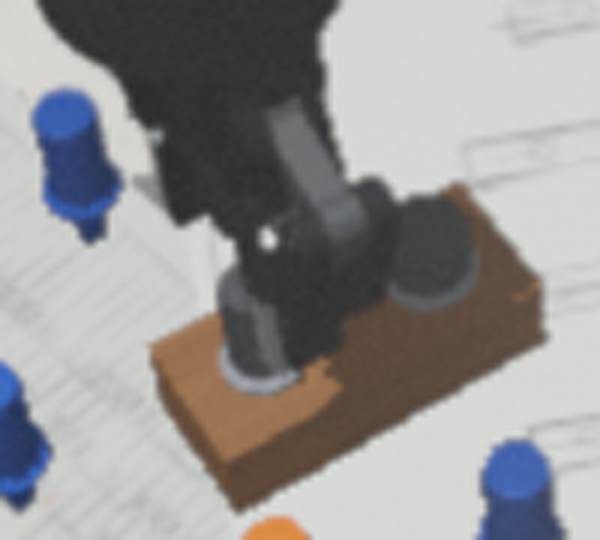

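The pin (245,330) lies beside the near finger (310,300), and the expected pin top matches (253,278). I'll descend and grip.

Request:
carry_out([
  [0, 0.0014, 0.01, 0, 55],
  [0, 0, 0.01, 0, 55],
  [0, 0, 0.009, 0, 55],
  [0, 0, 0.004, 0, 55],
  [0, 0, 0, 0, 55],
])

```text
clock: 3.58
tool_pos: [0.4818, 0.2298, 0.0361]
orientation: [[-0.181, 0.984, -0.002], [0.984, 0.181, -0.001], [-0.001, -0.002, -1.0]]
ft_force: [-0.1, 0.4, -0.8]
gripper_width: 0.551
gripper_force: 0.0
```

Request:
carry_out([
  [0, 0, 0, 0, 15],
  [0, 0, 0, 0, 5],
  [0, 0, 0, 0, 5],
  [0, 0, 0, 0, 5],
  [0, 0, 0, 0, 5],
])

```text
clock: 4.0
tool_pos: [0.4828, 0.2304, 0.0378]
orientation: [[-0.181, 0.984, 0.001], [0.984, 0.181, 0.0], [0.0, 0.001, -1.0]]
ft_force: [-0.5, -0.0, 3.5]
gripper_width: 0.192
gripper_force: 58.7
```

Request:
carry_out([
  [0, 0, -0.01, 0, 5],
  [0, 0, -0.02, 0, 5],
  [0, 0, -0.03, 0, 5],
  [0, 0, -0.03, 0, 5],
  [0, 0, 0, 0, 5],
])

```text
clock: 4.42
tool_pos: [0.4855, 0.232, 0.1328]
orientation: [[-0.18, 0.984, 0.008], [0.984, 0.18, 0.005], [0.003, 0.009, -1.0]]
ft_force: [0.7, -0.0, -0.2]
gripper_width: 0.187
gripper_force: 58.6
```

Run:
```python
from plan import *
from h import *
f=manip.grab_frame("scene");cv2.imwrite("pics/c4.png",crop(f,200,180,100,110,5))
o=manip.get_obs();print(o["tool_pos"],o["gripper_width"],o["ft_force"])
go([(.5,.03,.13,-5,5),(.5385,-.178,.11,-18.8,5)])
```

```text
[0.48459239 0.23128031 0.13064282] 0.19098004577543737 [-0.24265769 -0.26962401 -0.02141221]
[-0.0335, -0.0035, 0.0001, 0.0447, 5.0], [-0.0336, -0.002, 0.0001, 0.0447, 5.0], [-0.0336, -0.0005, 0.0001, 0.0447, 5.0], [-0.0336, 0.001, 0.0001, 0.0447, 5.0], [-0.0336, 0.0025, 0.0001, 0.0447, 5.0], 
[-0.0334, 0.004, 0.0001, 0.0447, 5.0], --
[-0.034, 0.0094, 0.0033, 0.0401, 5.0], [-0.0336, 0.0108, 0.0033, 0.0401, 5.0], [-0.0331, 0.0121, 0.0033, 0.0401, 5.0], [-0.0326, 0.0134, 0.0033, 0.0401, 5.0], [-0.032, 0.0147, 0.0033, 0.0401, 5.0], 
[-0.0314, 0.016, 0.0033, 0.0401, 5.0], --
```

View pics/c4.png

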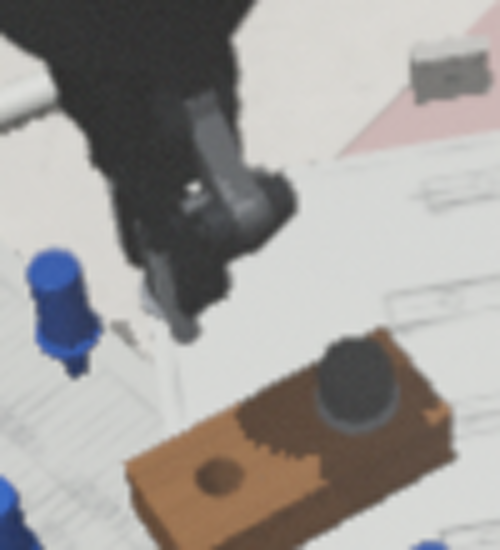

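The slim pin's hole (220,475) is empty, so the pin is lifted, but the pin's attitude is unclear in this view. I'll check by projection and depth.

Run:
```python
from plan import *
from h import *
f=manip.grab_frame("scene");np.savez("scene3.npz",**f)
o=manip.get_obs();p=np.array(o["tool_pos"]);R=f["attitude"].T
im=crop(f,205,195,80,90,1)
big=cv2.resize(im,None,fx=6,fy=6,interpolation=cv2.INTER_CUBIC)
big=cv2.convertScaleAbs(big,alpha=1.6,beta=20)
for dz in(.03,.019,0,-.0048,-.008,-.03):
    q=cv2.projectPoints(np.array([p+[0,0,dz]]),cv2.Rodrigues(R)[0],-R@f["origin"],f["mtx"],f["D"])[0].ravel()
    c=(q-[205,195]+.5)*6-.5;print(dz,q,c);cv2.circle(big,tuple(int(v) for v in c),2,(0,0,255),-1)
cv2.imwrite("pics/c5.png",big)
d=f["depth"];print((d[240:262:2,224:246:2]*1000).astype(int))
```

```text
0.03 [235.08227859 223.98290086] [182.99367154 176.39740519]
0.019 [235.9397219  228.77461923] [188.13833137 205.14771538]
0 [237.37552673 236.78926195] [196.75316035 253.23557169]
-0.0048 [237.72949939 238.76337031] [198.87699634 265.08022187]
-0.008 [237.9635706  240.06840507] [200.28142358 272.91043041]
-0.03 [239.53262411 248.80862345] [209.69574465 325.35174072]
[[876 875 875 719 702 696 698 692 694 700 701]
 [876 874 873 719 717 700 703 695 696 703 873]
 [872 870   0 866 716 705 705 697 718 869 868]
 [867 872 867 865 866 865 729 732 734 867 866]
 [866 863 864 864 863 866 735 735 737 863 865]
 [860 862 863 860 862 860 860 859 863 860 863]
 [859 861 858 860 859 858 859 862 855 860 859]
 [854 856 856 856 854 856 857 855 855 856 852]
 [856 851 855 849 852 852 852 851 854 851 855]
 [852 849 851 849 851 850 850 850 852 849 848]
 [847 848 847 844 847 850 849 847 849 850 847]]
```

View pics/c5.png

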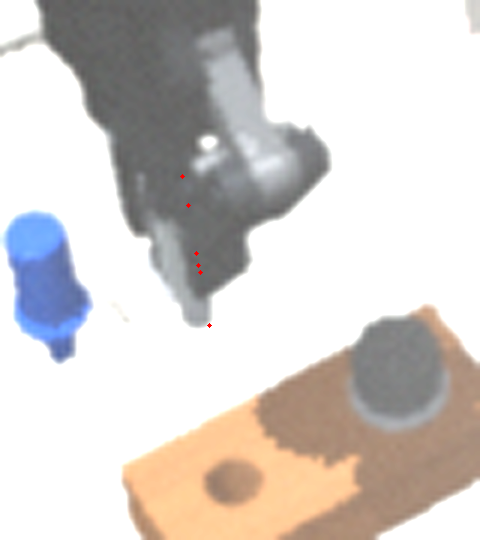

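The pin is upright between the pads, its tip at crop (198,322) against the expected (210,325), about 3 mm toward +y in this camera. I'll carry it to above the slot's −y end.

Run:
```python
from plan import *
go([(.52,-.01,.13,-5,5),(.5296,-.2026,.11,-18.8,5)])
```

```text
[-0.0347, -0.001, -0.0002, 0.0383, 5.0], [-0.0347, 0.0003, -0.0002, 0.0383, 5.0], [-0.0347, 0.0016, -0.0002, 0.0383, 5.0], [-0.0346, 0.003, -0.0002, 0.0383, 5.0], [-0.0345, 0.0043, -0.0002, 0.0383, 5.0], 
[-0.0343, 0.0056, -0.0002, 0.0383, 5.0], [-0.034, 0.0069, -0.0002, 0.0383, 5.0], --
[-0.0318, 0.0044, 0.0033, 0.0401, 5.0], [-0.0316, 0.0057, 0.0033, 0.0401, 5.0], [-0.0314, 0.0069, 0.0033, 0.0401, 5.0], [-0.0311, 0.0082, 0.0033, 0.0401, 5.0], [-0.0307, 0.0094, 0.0033, 0.0401, 5.0], 
[-0.0303, 0.0107, 0.0033, 0.0401, 5.0], --
```

Request:
carry_out([
  [-0.017, -0.0005, 0, 0.0383, 5],
  [-0.0347, 0, 0, 0.0383, 5],
  [-0.0347, 0.0016, 0, 0.0383, 5],
  [-0.0346, 0.003, 0, 0.0383, 5],
  [-0.0345, 0.0043, 0, 0.0383, 5],
])

```text
clock: 4.93
tool_pos: [0.5047, 0.0742, 0.1262]
orientation: [[0.011, 1.0, -0.003], [1.0, -0.011, -0.001], [-0.001, -0.003, -1.0]]
ft_force: [0.7, 0.4, -0.8]
gripper_width: 0.191
gripper_force: 58.6
```

Request:
carry_out([
  [-0.0343, 0.0056, 0, 0.0383, 5],
  [-0.034, 0.0069, 0, 0.0383, 5],
  [-0.0318, 0.0044, 0.0033, 0.0401, 5],
  [-0.0316, 0.0057, 0.0033, 0.0401, 5],
  [-0.0314, 0.007, 0.0033, 0.0401, 5],
])

```text
clock: 5.35
tool_pos: [0.52, -0.0906, 0.1161]
orientation: [[0.207, 0.978, -0.003], [0.978, -0.207, 0.0], [-0.0, -0.003, -1.0]]
ft_force: [0.2, 1.4, -0.4]
gripper_width: 0.188
gripper_force: 58.6
```

Request:
carry_out([
  [-0.031, 0.008, 0.0033, 0.0401, 5],
  [-0.0307, 0.0094, 0.0033, 0.0401, 5],
  [-0.0303, 0.0107, 0.0033, 0.0401, 5],
  [-0.017, 0, 0, 0, 5],
  [0, 0, 0, 0, 5],
])

```text
clock: 5.77
tool_pos: [0.5174, -0.207, 0.1056]
orientation: [[0.329, 0.944, -0.005], [0.944, -0.329, -0.002], [-0.004, -0.004, -1.0]]
ft_force: [-1.4, -0.5, -1.2]
gripper_width: 0.19
gripper_force: 58.6
```

Run:
```python
from plan import *
o=manip.get_obs();print(o["tool_pos"],o["orientation"],o["gripper_force"])
go([(.5296,-.2026,.08,-18.8,5)])
```

```text
[ 0.51740755 -0.20698399  0.10563921] [[ 0.32879174  0.94439023 -0.00480405]
 [ 0.94439443 -0.32880566 -0.00244759]
 [-0.00389108 -0.00373217 -0.99998547]] 58.59861185308546
[0.0081, 0.0101, 0.0256, -0.0069, 5.0], --
```

Request:
carry_out([
  [0.008, 0.01, 0.01, -0.007, 5],
  [0, 0, 0.018, 0, 5],
  [0, 0, 0, 0, 5],
  [0, 0, 0, 0, 5],
  [0, 0, 0, 0, 5],
])

```text
clock: 6.18
tool_pos: [0.5321, -0.1963, 0.0794]
orientation: [[0.314, 0.949, -0.001], [0.949, -0.314, 0.0], [-0.0, -0.001, -1.0]]
ft_force: [-0.4, -0.4, -0.4]
gripper_width: 0.191
gripper_force: 58.7
```

Run:
```python
from plan import *
from h import *
o=manip.get_obs();p=np.array(o["tool_pos"]);Rt=np.array(o["orientation"]);print(p,Rt)
out=[]
for n,(x,y,w,h) in(("scene",(400,140,80,75)),("top",(395,170,80,75))):
    f=manip.grab_frame(n);np.savez(n+"4.npz",**f);big=crop(f,x,y,w,h,5 if n=="scene" else 5);big=cv2.convertScaleAbs(big,alpha=1.4,beta=20)
    R=f["attitude"].T
    for P in(p+Rt[:,2]*.03,[.538,-.178,.024],[.5296,-.2026,.024]):
        q=cv2.projectPoints(np.array([P]),cv2.Rodrigues(R)[0],-R@f["origin"],f["mtx"],f["D"])[0].ravel()
        c=(q-[x,y]+.5)*5-.5;print(n,q,c);cv2.circle(big,tuple(int(v) for v in c),2,(0,0,255),-1)
    out.append(big)
cv2.imwrite("pics/c6.png",np.hstack(out))
```

```text
[ 0.53210382 -0.19625659  0.07937239] [[ 3.14107556e-01  9.49386376e-01 -1.39728698e-03]
 [ 9.49387402e-01 -3.14107323e-01  3.88780187e-04]
 [-6.97954594e-05 -1.44868545e-03 -9.99998948e-01]]
scene [453.5248861  173.49873536] [269.62443052 169.49367678]
scene [440.77940994 183.36924849] [205.89704971 218.84624247]
scene [454.09187977 182.76731934] [272.45939886 215.83659672]
top [441.89555603 206.01043217] [236.47778013 182.05216083]
top [429.96161311 205.30234858] [176.80806557 178.51174289]
top [441.55599732 208.78157013] [234.77998661 195.90785063]
```

View pics/c6.png

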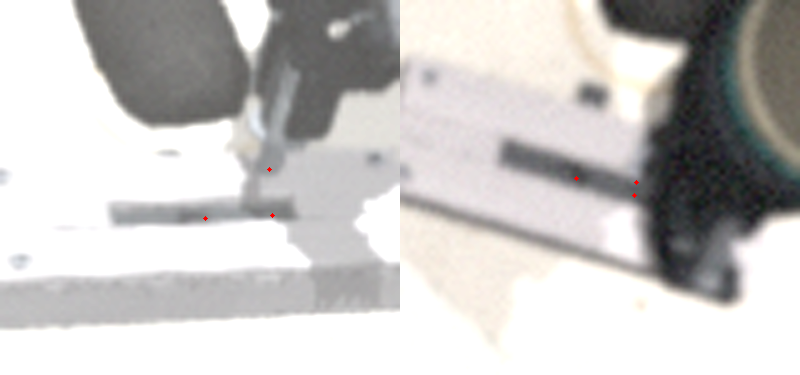

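The scene panel shows the slot from (110,213) to (295,208) with the pin above its right part near (268,165). The shadow merges with the stem, so I'll separate them with depth.

Run:
```python
from h import *
np.set_printoptions(linewidth=250)
f=load("scene4");d=f["depth"]
v,u=np.mgrid[160:188,440:468]
r=ray(f,np.c_[u.ravel(),v.ravel()]);P=f["origin"]+r*d[160:188,440:468].reshape(-1,1)
z=(P[:,2]*1000).reshape(u.shape).astype(int)
print("     ",u[0]);
for i in range(0,28): print(v[i,0],z[i])
for lo,hi in((.051,.06),(.06,.07),):
    m=(P[:,2]>lo)&(P[:,2]<hi)&(d[160:188,440:468].ravel()>0);print(lo,m.sum(),P[m].mean(0))
g=cv2.cvtColor(f["image"],cv2.COLOR_RGB2GRAY)
for i in range(160,188):print(i,g[i,440:468])
```

```text
[440 441 442 443 444 445 446 447 448 449 450 451 452 453 454 455 456 457 458 459 460 461 462 463 464 465 466 467]
160 [ 12  12  11  12  10  11   9   9   6   0   0   1  84  87  96  98 100  98 100 105 106 105 106 106 105 105 105 106]
161 [ 10  11   5   5   7   6   6   4   2   1   1  74  81  87  91  96  97  95  96 103 104 103 101 100 103 102 101  97]
162 [  8   6   6   5   4   2   3   2   1   0  73  74  83  84  90  94  95  93  96 101 101  99 102 101  99  98  99   0]
163 [ 1  4  3  3  2  1  0  2  1 -1 74 75 79 85 89 90 92 91 95 98 97 97 97 98 96 96 98 -3]
164 [ 1  0  0  0  1  1  0 -1 -1  0 75 74 78 84 90 88 89 91 94 95 95 91 94 94 94 94 88  0]
165 [ 0  0  2  0  0  0  0  0  0  1 73 74 75 83 87 87 86 91 93 91 91 90 91 92 93 91 -1  2]
166 [  0   0   0   2   3   1   0   0 705   0  72  75  74  75  84  83  84  88  90  92  89  89  88  91  91  90   0   1]
167 [ 0  0  0  0  2  0  1  2  0  2  1 73 73 75 82 81 81 88 87 86 86 86 85 86 82  0  0  1]
168 [ 1  0 -1 -1  0  0  0 -2 -1  0  1  0 71 71 75 74 74 74 74 76 74 73  0  0 -1 -2 -1  0]
169 [  0   0  -1  -1  -2   0   2   0   1  -1   0   2  63  63  71
[... 4425 characters left out ...]
9  94  99 100 101 101 100 101  96  91  79  75  77  82  81  80  78  79  90 114 129 130 129 130 129 129 130 131]
183 [ 83  90  99 104 106 104 107 108 110 110 107  98  98 102 102  88  86  83  90 105 122 125 123 124 125 128 128 128]
184 [113 118 129 132 142 146 150 151 154 164 168 168 172 179 176 144 130 120 120 124 129 128 128 129 129 130 130 130]
185 [163 165 165 167 169 171 172 173 174 177 179 181 190 195 195 185 178 144 133 131 130 131 131 131 132 131 130 132]
186 [176 175 175 176 176 177 176 177 176 178 178 180 193 196 196 196 191 151 133 132 132 131 132 132 133 132 131 131]
187 [177 177 178 177 177 179 177 177 178 185 181 189 195 197 196 197 193 151 133 131 130 131 131 131 131 131 131 131]
```

Run:
```python
from h import *
from scipy.ndimage import median_filter
np.set_printoptions(linewidth=250,precision=4,suppress=True)
Y=np.array([.3184,.948]);X=np.array([.948,-.3184]);c=np.array([.538,-.178])
for n,(x0,x1,y0,y1) in(("scene0",(380,500,160,210)),("top0",(380,480,175,235))):
    f=load(n);d=f["depth"];v,u=np.mgrid[y0:y1,x0:x1]
    P=f["origin"]+ray(f,np.c_[u.ravel(),v.ravel()])*d[y0:y1,x0:x1].reshape(-1,1)
    a=(P[:,:2]-c)@X;b=(P[:,:2]-c)@Y;z=P[:,2]
    top=(z>.027)&(z<.034)
    k=cv2.minAreaRect(P[top&(abs(b)<.1)&(abs(a)<.05)][:,:2].astype(np.float32)*1000);print(n,"top rect",k,"ztop",np.median(z[top]))
    m=(z<.0268)&(z>.005)&(abs(a)<.012)&(abs(b)<.045)
    print("slot pts",m.sum(),"a",np.percentile(a[m],[2,50,98]),"b",np.percentile(b[m],[2,50,98]),"z",np.median(z[m]))
    h=(z<.0215)&(abs(a)<.007)&(abs(b)<.034);print("deep pts",np.c_[a,b,z][h]*1000)
    g=cv2.cvtColor(f["image"],cv2.COLOR_RGB2GRAY)[y0:y1,x0:x1].ravel()
    for lo in np.arange(-40,40,4):
        s=m&(b*1000>=lo)&(b*1000<lo+4);print(int(lo),s.sum(),"gray",int(g[s].mean()) if s.any() else 0,end="; ")
    print()
```

```text
scene0 top rect ((538.3399658203125, -175.7404327392578), (169.4741973876953, 63.750633239746094), 70.7720947265625) ztop 0.029972829149697677
slot pts 158 a [-0.0022  0.0043  0.009 ] b [-0.0325  0.0013  0.0369] z 0.024288603454103275
deep pts [[ 6.5345  5.2256 21.2726]
 [ 4.0858  7.774  21.2471]
 [ 6.3304  4.7492 18.6633]
 [ 4.5647  3.5789 20.4483]
 [ 4.7848  1.4864 20.0698]
 [ 2.639  17.7841 20.6923]
 [ 3.7557  9.3473 18.9151]
 [ 5.215   6.687  17.1796]
 [ 5.0161  4.7856 17.2573]
 [ 4.5523  3.0081 17.625 ]
 [ 2.8888  1.7967 19.3058]
 [ 1.2512  0.5824 20.9589]]
-40 0 gray 0; -36 4 gray 111; -32 8 gray 111; -28 11 gray 121; -24 11 gray 120; -20 8 gray 119; -16 9 gray 115; -12 9 gray 121; -8 8 gray 113; -4 8 gray 111; 0 13 gray 107; 4 9 gray 101; 8 5 gray 105; 12 8 gray 110; 16 8 gray 116; 20 9 gray 113; 24 10 gray 117; 28 9 gray 114; 32 5 gray 119; 36 5 gray 153; 
top0 top rect ((538.2906494140625, -177.29803466796875), (167.1551513671875, 61.360836029052734), 71.0169448852539) ztop 0.030428349153565293
slot pts 179 a [-0.005   0.0016  0.0071] b [-0.0355 -0.0028  0.0332] z 0.02431320
[... 399 characters left out ...]
   8.5923]
 [  3.7027  -4.2734  13.2684]
 [  0.2664   2.4228   7.4618]
 [  1.188    0.0397   6.1817]
 [  2.1999  -2.4329   4.5002]
 [  1.5745  -3.3523  10.2411]
 [  0.7514  -4.063   16.8383]
 [ -0.6145  -0.8691   4.4674]
 [ -0.1807  -2.7952   5.4257]
 [ -0.1076  -4.3699   8.0289]
 [ -2.2434  -3.7873  20.6921]
 [  2.1275 -18.358   20.9031]
 [  4.5652 -26.6199  21.2845]
 [  5.9511 -30.9275  20.7405]]
-40 2 gray 142; -36 11 gray 91; -32 8 gray 80; -28 12 gray 80; -24 10 gray 84; -20 10 gray 82; -16 9 gray 92; -12 10 gray 77; -8 13 gray 74; -4 10 gray 60; 0 12 gray 68; 4 4 gray 73; 8 9 gray 79; 12 10 gray 81; 16 10 gray 81; 20 10 gray 79; 24 10 gray 81; 28 11 gray 82; 32 8 gray 107; 36 0 gray 0;
```

Both depth maps show the hole near fixture y ≈ +1 to +2 mm. I'll land about 16 mm on its −y side.

Request:
carry_out([
  [0.0033, 0.0004, 0, 0, 5],
  [0, 0, 0.008, 0, 5],
  [0, 0, 0.008, 0, 5],
  [0, 0, 0, 0, 5],
  [0, 0, 0, 0, 5],
])

```text
clock: 6.7
tool_pos: [0.5333, -0.1936, 0.0627]
orientation: [[0.315, 0.949, -0.002], [0.949, -0.315, 0.0], [-0.0, -0.002, -1.0]]
ft_force: [-0.5, -0.5, -1.3]
gripper_width: 0.192
gripper_force: 58.7
```

Request:
carry_out([
  [0, 0, 0, 0, 5],
  [0, 0, 0.002, 0, 5],
  [0, 0, 0.002, 0, 5],
  [0, 0, 0, 0, 5],
  [0, 0, 0, 0, 5],
])

```text
clock: 7.12
tool_pos: [0.534, -0.1938, 0.0594]
orientation: [[0.315, 0.949, -0.0], [0.949, -0.315, 0.0], [-0.0, -0.0, -1.0]]
ft_force: [-0.2, 1.2, -0.7]
gripper_width: 0.188
gripper_force: 58.7
```

Request:
carry_out([
  [0, 0, 0.0015, 0, 5],
  [0, 0, 0.0015, 0, 5],
  [0, 0, 0, 0, 5],
  [0, 0, 0, 0, 5],
  [0, 0, 0, 0, 5],
])

```text
clock: 7.53
tool_pos: [0.5341, -0.1938, 0.0565]
orientation: [[0.315, 0.949, 0.0], [0.949, -0.315, 0.0], [0.0, 0.0, -1.0]]
ft_force: [0.2, 0.3, -1.8]
gripper_width: 0.186
gripper_force: 58.7
```

Request:
carry_out([
  [0, 0, 0.001, 0, 5],
  [0, 0, 0.001, 0, 5],
  [0, 0, 0, 0, 5],
  [0, 0, 0, 0, 5],
  [0, 0, 0, 0, 5],
])

```text
clock: 7.95
tool_pos: [0.5341, -0.1938, 0.0545]
orientation: [[0.315, 0.949, -0.0], [0.949, -0.315, 0.0], [0.0, -0.0, -1.0]]
ft_force: [-0.0, -1.0, -1.0]
gripper_width: 0.189
gripper_force: 58.7
```

Request:
carry_out([
  [0, 0, 0.0005, 0, 5],
  [0, 0, 0, 0, 5],
  [0, 0, 0, 0, 5],
])

```text
clock: 8.2
tool_pos: [0.5341, -0.1938, 0.054]
orientation: [[0.315, 0.949, 0.0], [0.949, -0.315, -0.0], [0.0, 0.0, -1.0]]
ft_force: [0.3, 0.1, -1.5]
gripper_width: 0.19
gripper_force: 58.7
```

Request:
carry_out([
  [0, 0, 0.0005, 0, 5],
  [0, 0, 0, 0, 5],
  [0, 0, 0, 0, 5],
])

```text
clock: 8.45
tool_pos: [0.5342, -0.1938, 0.0538]
orientation: [[0.315, 0.949, 0.0], [0.949, -0.315, -0.0], [-0.0, 0.0, -1.0]]
ft_force: [-1.4, 0.2, 2.4]
gripper_width: 0.188
gripper_force: 59.1
```

Request:
carry_out([
  [0, 0, 0.0003, 0, 5],
  [0, 0, 0, 0, 5],
  [0, 0, 0, 0, 5],
])

```text
clock: 8.7
tool_pos: [0.5342, -0.1938, 0.0537]
orientation: [[0.315, 0.949, 0.0], [0.949, -0.315, -0.0], [-0.0, 0.0, -1.0]]
ft_force: [-1.7, -0.1, 5.7]
gripper_width: 0.192
gripper_force: 59.4
```

Contact on the floor at about 6 N. Now sliding +y (tool +x).

Request:
carry_out([
  [0.0015, -0.0004, 0, 0, 5],
  [0.0015, -0.0002, 0, 0, 5],
  [0.0015, 0, 0, 0, 5],
  [0.0015, 0, 0, 0, 5],
  [0, 0, 0, 0, 5],
])

```text
clock: 9.12
tool_pos: [0.5356, -0.1893, 0.0537]
orientation: [[0.315, 0.949, 0.001], [0.949, -0.315, -0.002], [-0.002, 0.001, -1.0]]
ft_force: [-1.4, -3.4, 5.2]
gripper_width: 0.19
gripper_force: 59.4
```

Request:
carry_out([
  [0.0015, 0, 0, 0, 5],
  [0.0015, 0, 0, 0, 5],
  [0.001, 0, 0, 0, 5],
  [0, 0, 0, 0, 5],
])

```text
clock: 9.45
tool_pos: [0.5368, -0.1856, 0.0536]
orientation: [[0.316, 0.949, 0.0], [0.949, -0.316, -0.002], [-0.002, 0.001, -1.0]]
ft_force: [-1.5, -3.9, 5.3]
gripper_width: 0.19
gripper_force: 59.4
```

Request:
carry_out([
  [0.001, -0.0003, 0, 0, 5],
  [0.001, 0, 0, 0, 5],
  [0.001, 0, 0, 0, 5],
  [0, 0, 0, 0, 5],
])

```text
clock: 9.78
tool_pos: [0.5375, -0.1826, 0.0536]
orientation: [[0.316, 0.949, 0.001], [0.949, -0.316, -0.002], [-0.002, 0.001, -1.0]]
ft_force: [-1.5, -3.3, 5.9]
gripper_width: 0.19
gripper_force: 59.4
```

Request:
carry_out([
  [0.001, 0, 0, 0, 5],
  [0.001, 0, 0, 0, 5],
  [0.001, 0, 0, 0, 5],
  [0, 0, 0, 0, 5],
])

```text
clock: 10.12
tool_pos: [0.5385, -0.1795, 0.0535]
orientation: [[0.315, 0.949, 0.001], [0.949, -0.315, -0.002], [-0.001, 0.001, -1.0]]
ft_force: [-1.0, -3.4, 5.1]
gripper_width: 0.188
gripper_force: 59.3
```

Request:
carry_out([
  [0.001, 0, 0, 0, 5],
  [0.001, 0, 0, 0, 5],
  [0, 0, 0, 0, 5],
])

```text
clock: 10.37
tool_pos: [0.539, -0.1754, 0.0529]
orientation: [[0.314, 0.949, 0.0], [0.949, -0.314, 0.001], [0.001, -0.0, -1.0]]
ft_force: [-0.3, 0.2, -1.5]
gripper_width: 0.192
gripper_force: 58.8
```

The support has gone (Fz back to baseline), so the tip is over the hole. Lowering gently.

Request:
carry_out([
  [0, 0, 0.001, 0, 5],
  [0, 0, 0, 0, 5],
  [0, 0, 0, 0, 5],
])

```text
clock: 10.62
tool_pos: [0.5386, -0.1756, 0.0517]
orientation: [[0.314, 0.949, -0.001], [0.949, -0.314, 0.001], [0.001, -0.001, -1.0]]
ft_force: [0.0, 0.0, -1.7]
gripper_width: 0.188
gripper_force: 58.8
```

Request:
carry_out([
  [0, 0, 0.001, 0, 5],
  [0, 0, 0, 0, 5],
  [0, 0, 0, 0, 5],
])

```text
clock: 10.87
tool_pos: [0.539, -0.176, 0.0511]
orientation: [[0.314, 0.949, 0.0], [0.949, -0.314, 0.001], [0.001, -0.0, -1.0]]
ft_force: [0.7, 0.7, -1.1]
gripper_width: 0.188
gripper_force: 58.7
```

Request:
carry_out([
  [0, 0, 0.001, 0, 5],
  [0, 0, 0, 0, 5],
  [0, 0, 0, 0, 5],
])

```text
clock: 11.12
tool_pos: [0.539, -0.176, 0.0502]
orientation: [[0.314, 0.949, 0.0], [0.949, -0.314, 0.0], [0.001, 0.0, -1.0]]
ft_force: [0.0, 2.3, -1.0]
gripper_width: 0.19
gripper_force: 58.7
```

Request:
carry_out([
  [0, 0, 0.001, 0, 5],
  [0, 0, 0, 0, 5],
  [0, 0, 0, 0, 5],
])

```text
clock: 11.37
tool_pos: [0.5391, -0.176, 0.0492]
orientation: [[0.314, 0.949, 0.0], [0.949, -0.314, 0.0], [0.0, 0.0, -1.0]]
ft_force: [1.5, 1.9, -1.4]
gripper_width: 0.189
gripper_force: 58.7
```

Request:
carry_out([
  [0, 0, 0.001, 0, 5],
  [0, 0, 0, 0, 5],
  [0, 0, 0, 0, 5],
])

```text
clock: 11.62
tool_pos: [0.5391, -0.1761, 0.0482]
orientation: [[0.315, 0.949, 0.0], [0.949, -0.315, 0.0], [0.0, 0.0, -1.0]]
ft_force: [1.5, 2.0, -0.7]
gripper_width: 0.191
gripper_force: 58.8
```

The tip is 5 mm into the hole with a slight side force toward +y. I'll ease that way and continue down.

Request:
carry_out([
  [0.0006, 0.0001, 0.001, 0, 5],
  [0, 0, 0.001, 0, 5],
  [0, 0, 0, 0, 5],
  [0, 0, 0, 0, 5],
])

```text
clock: 11.95
tool_pos: [0.5391, -0.1759, 0.0461]
orientation: [[0.315, 0.949, -0.0], [0.949, -0.315, 0.0], [-0.0, -0.0, -1.0]]
ft_force: [0.7, 2.7, -0.7]
gripper_width: 0.193
gripper_force: 58.8
```

Request:
carry_out([
  [0, 0, 0.001, 0, 5],
  [0, 0, 0.001, 0, 5],
  [0, 0, 0, 0, 5],
  [0, 0, 0, 0, 5],
])

```text
clock: 12.28
tool_pos: [0.5392, -0.1759, 0.0441]
orientation: [[0.315, 0.949, -0.0], [0.949, -0.315, 0.0], [0.0, -0.0, -1.0]]
ft_force: [1.2, 1.8, -1.6]
gripper_width: 0.193
gripper_force: 58.8
```

Request:
carry_out([
  [0, 0, 0.001, 0, 5],
  [0, 0, 0.001, 0, 5],
  [0, 0, 0, 0, 5],
  [0, 0, 0, 0, 5],
])

```text
clock: 12.62
tool_pos: [0.5392, -0.1759, 0.0421]
orientation: [[0.315, 0.949, -0.0], [0.949, -0.315, 0.0], [0.0, -0.0, -1.0]]
ft_force: [0.4, 2.3, -0.6]
gripper_width: 0.186
gripper_force: 58.8
```

Request:
carry_out([
  [0.0005, 0, 0.001, 0, 5],
  [0, 0, 0.001, 0, 5],
  [0, 0, 0.001, 0, 5],
  [0, 0, 0, 0, 5],
  [0, 0, 0, 0, 5],
])

```text
clock: 13.03
tool_pos: [0.5391, -0.1757, 0.039]
orientation: [[0.315, 0.949, -0.0], [0.949, -0.315, -0.0], [-0.0, -0.0, -1.0]]
ft_force: [0.4, 1.0, -1.6]
gripper_width: 0.192
gripper_force: 58.7
```

Request:
carry_out([
  [0, 0, 0.0005, 0, 5],
  [0, 0, 0.0005, 0, 5],
  [0, 0, 0, 0, 5],
  [0, 0, 0, 0, 5],
])

```text
clock: 13.37
tool_pos: [0.5392, -0.1757, 0.0382]
orientation: [[0.315, 0.949, -0.0], [0.949, -0.315, -0.0], [-0.0, -0.0, -1.0]]
ft_force: [-0.7, 0.2, -1.2]
gripper_width: 0.185
gripper_force: 58.7
```

Request:
carry_out([
  [0, 0, 0.0004, 0, 5],
  [0, 0, 0, 0, 5],
  [0, 0, 0, 0, 5],
])

```text
clock: 13.62
tool_pos: [0.5392, -0.1756, 0.0378]
orientation: [[0.315, 0.949, -0.0], [0.949, -0.315, -0.0], [-0.0, -0.0, -1.0]]
ft_force: [0.0, 0.0, -0.7]
gripper_width: 0.192
gripper_force: 58.8
```

Request:
carry_out([
  [0, 0, 0.0004, 0, 5],
  [0, 0, 0, 0, 5],
  [0, 0, 0, 0, 5],
])

```text
clock: 13.87
tool_pos: [0.5393, -0.1756, 0.0378]
orientation: [[0.315, 0.949, 0.0], [0.949, -0.315, -0.0], [-0.0, 0.0, -1.0]]
ft_force: [-1.8, 0.0, 5.3]
gripper_width: 0.19
gripper_force: 59.3
```

Request:
carry_out([
  [0, 0, 0.0003, 0, 5],
  [0, 0, 0, 0, 5],
  [0, 0, 0, 0, 5],
])

```text
clock: 14.12
tool_pos: [0.5393, -0.1756, 0.0377]
orientation: [[0.315, 0.949, 0.0], [0.949, -0.315, -0.0], [-0.0, 0.0, -1.0]]
ft_force: [-2.6, 0.3, 6.3]
gripper_width: 0.185
gripper_force: 59.7
```

The flange is seated at the predicted height. Releasing, then withdrawing straight up.

Request:
carry_out([
  [0, 0, 0, 0, 22],
  [0, 0, 0, 0, 28],
  [0, 0, 0, 0, 40],
  [0, 0, 0, 0, 55],
  [0, 0, 0, 0, 55],
])

```text
clock: 14.53
tool_pos: [0.5394, -0.1754, 0.037]
orientation: [[0.315, 0.949, 0.0], [0.949, -0.315, 0.0], [0.0, -0.0, -1.0]]
ft_force: [0.2, 0.2, 0.2]
gripper_width: 0.549
gripper_force: 0.0
```

Request:
carry_out([
  [0, 0, -0.005, 0, 55],
  [0, 0, -0.015, 0, 55],
  [0, 0, -0.025, 0, 55],
  [0, 0, -0.035, 0, 55],
  [0, 0, -0.035, 0, 55],
])

```text
clock: 14.95
tool_pos: [0.5385, -0.1751, 0.153]
orientation: [[0.315, 0.949, -0.002], [0.949, -0.315, 0.001], [0.0, -0.002, -1.0]]
ft_force: [1.0, -0.3, 0.1]
gripper_width: 0.549
gripper_force: 0.0
```

Request:
carry_out([
  [0, -0.03, -0.01, 0, 55],
  [0, -0.03, 0, 0, 55],
  [0, -0.03, 0, 0, 55],
  [0, 0, 0, 0, 55],
  [0, 0, 0, 0, 55],
])

```text
clock: 15.37
tool_pos: [0.4525, -0.1469, 0.1627]
orientation: [[0.314, 0.949, -0.001], [0.949, -0.314, -0.0], [-0.001, -0.0, -1.0]]
ft_force: [0.5, -0.6, -0.4]
gripper_width: 0.552
gripper_force: 0.0
```

Run:
```python
from plan import *
from h import *
f=manip.grab_frame("scene");np.savez("scene5.npz",**f)
t=manip.grab_frame("top");cv2.imwrite("pics/c7.png",np.hstack([crop(f,385,130,100,90,4),crop(t,380,165,100,90,4)]))
d=f["depth"];v,u=np.mgrid[130:215,390:490]
P=f["origin"]+ray(f,np.c_[u.ravel(),v.ravel()])*d[130:215,390:490].reshape(-1,1)
m=(np.hypot(P[:,0]-.539,P[:,1]+.1755)<.025)&(P[:,2]>.04)&(P[:,2]<.09);print(m.sum(),np.percentile(P[m,2],[50,95,99]),P[m&(P[:,2]>.063)].mean(0))
```

```text
155 [0.05933161 0.06753691 0.06904458] [ 0.53821755 -0.17252598  0.06630771]
```

View pics/c7.png

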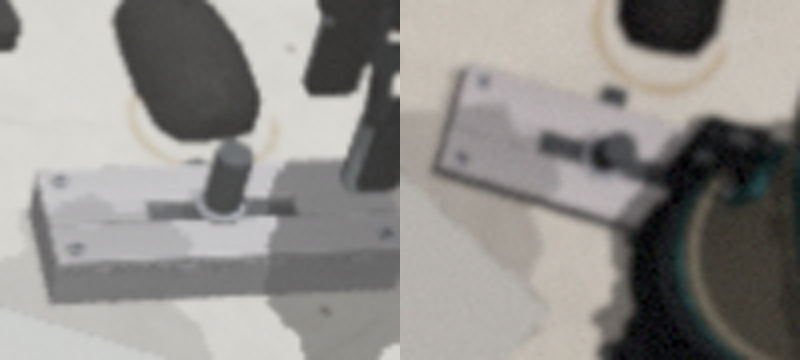

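The pin stands in the slot with its flange on the top (scene crop (222,180)), its top at 66–67 mm as expected when home, and the gripper is clear.

```bash
python3 -c "
from plant import manip
print(manip.job_done())"
```

```text
the job is handed in; nothing more can be done
None
```

The locating pin went down on the slot floor, slid into the blind hole, seated with its flange on the fixture and was released. The highest force I read during contact was about 7 N, and I handed the job in at about 15 s; no verdict came back.

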